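# Feel along the vised mast

## Task

Check the mast in the vise for loose bands and rough wood by feel: slide the fingertips (best with the fingers shut) slowly along the top of the mast from the copper band nearest the vise to the last band at the tip end, over every band and the bare wood between them, pressing just enough that the mast visibly gives a little. Touch it lightly, never sinking it by more than a centimetre and never gripping it, leave the tin, bollards and hammer alone, and finish with the hand lifted clear.

Things in the scene. Friction and masses are not known exactly. Their poses are not given: they have to be found in the camera images.
- vise: Bolted-down base board 460 x 120 x 18 mm with steel vise and foam-topped rest. Origin: on the bench under the middle of the jaws; +x along the mast to its free tip, z up. Board x -85 to 375 mm. Jaws x -40 to 40, y -35 to 41, top 125 mm above the bench. Crank reaches y -122 at x -60 mm, below 100 mm height. Rest x 322 to 358 mm, foam top 101 mm high. Mast and bands go with it.
- mast (a joint): How far the whole mast has sunk in its rubber jaw pads and foam rest (m): 0 at rest, 0.016 at most. It is a level round basswood rod 18 mm thick, 420 mm long, ball on the tip, its top 117 mm above the bench. It moves only straight down, staying level, and springs back: about 0.3 N starts it, then 0.5 N per mm (6 N at 12 mm).
- band_1 (a point): Copper band round the mast, 10 mm long and flush with the wood (it does not catch a sliding finger): nearest the vise. Point at its centre on the mast's axis, 9 mm below the top; at x = 100 mm in the vise frame; +x along the mast towards the tip.
- band_2 (a point): Copper band round the mast, 10 mm long and flush with the wood (it does not catch a sliding finger): second from the vise. Point at its centre on the mast's axis, 9 mm below the top; at x = 165 mm in the vise frame; +x along the mast towards the tip.
- band_3 (a point): Copper band round the mast, 10 mm long and flush with the wood (it does not catch a sliding finger): third from the vise. Point at its centre on the mast's axis, 9 mm below the top; at x = 230 mm in the vise frame; +x along the mast towards the tip.
- band_4 (a point): Copper band round the mast, 10 mm long and flush with the wood (it does not catch a sliding finger): last, nearest the tip. Point at its centre on the mast's axis, 9 mm below the top; at x = 295 mm in the vise frame; +x along the mast towards the tip.
- bare_1 (a point): Bare length of mast, 55 mm long, 18 mm thick, between bands 1 and 2 (counted from the vise). Point at its middle, on the mast's axis, 9 mm below the top; +x along the mast towards the tip.
- bare_2 (a point): Bare length of mast, 55 mm long, 18 mm thick, between bands 2 and 3 (counted from the vise). Point at its middle, on the mast's axis, 9 mm below the top; +x along the mast towards the tip.
- bare_3 (a point): Bare length of mast, 55 mm long, 18 mm thick, between bands 3 and 4 (counted from the vise). Point at its middle, on the mast's axis, 9 mm below the top; +x along the mast towards the tip.
- tin: Red enamel paint tin, 66 mm across, 66 mm high, loose on the bench beside the board; bystander. Origin under its centre.
- bollard_1: Turned cherry bollard, 40 mm across the foot, 50 mm high, loose beside the board; bystander. Origin under its centre.
- bollard_2: Another such bollard, same size, loose beside the board; bystander. Origin under its centre.
- hammer: Copper rivet hammer, 240 mm long, lying on the bench along the other side of the board; bystander. Origin under its middle, +x towards the head.

How it is judged:
By the outcome, as a careful person would: the job done as asked, in the order asked, and still so for the second after the job is handed in, with the robot touching nothing.
It also fails if it takes over 48 s, if anything falls off the work surface, if the arm or the gripper's body presses on something with over 40 N, if the wrist force passes 120 N, or if a joint passes its speed limit or range.

## Robot

A 6-joint arm with a two-finger parallel gripper is mounted at the origin on the work surface. World frame = base frame: x ahead of the robot, y to its left, z up, the work surface at z = 0. Lengths are in m, angles in rad, forces in N, time in s.
With the tool pointing down it reaches from about 0.375 to 0.9 m from the base axis. Payload 3.1 kg.
Tool frame: the origin (TCP) lies midway between the tips of the shut fingers; the grasp point (between the pads) lies 19 mm behind it (pinch_z is the distance from the TCP to the grasp point, in m); y points along the fingers, z is the direction in which the jaws open and shut, and the axes are right-handed (so a half turn about y gives the same grasp; the last joint's range is limited). The gripper opens to 87 mm and grips with 3 to 60 N. Pads are 19 mm wide; open, the fingers measure 117 mm over their backs; the gripper's body (75 mm by 190 mm) begins 51 mm behind the grasp point.
Start: joints at [-0.178, 0.527, 1.433, -0, 1.181, -0.178], TCP at [0.625, 0, 0.187] pointing down, gripper open.
Joint ranges: [-3.08, 3.08], [-0.75, 2.2], [0.22, 2.44], [-1.43, 4.57], [0, 2.65], [-2.85, 2.85]. Speed limits (rad/s): [2.79, 2.79, 3.14, 3.14, 3.14, 3.14].

## Interface

Orientations are given as a unit quaternion [x, y, z, w].
In Python, from rig import * gives the robot as it stands.
- The arm moves only by the tool drive_tool, never from a script. Its argument "plan" is a list of rows, each a list of 7 numbers: the shift along the tool's x, y, z in mm, then the turn, a rotation vector about the tool's x, y, z in degrees, then the finger opening in mm, from 0 to 87. A call has 1 to 10 rows; each row is the pose to reach, as a shift and turn from the pose commanded when the call began, along the tool's axes at that moment; what a row does not reach only later rows make up. A row lasts 1/10 s, in which the tool goes at most 50 mm and 8.59 degrees, less where a joint would pass 70% of its speed; a pose out of reach is approached as far as the arm can. A call with a gripper value outside its range is refused whole. The fingers move at their own pace and stop on an object; "newtons" is the grip in N (left out, the last holds). Time passes only in rows, so rows that repeat a pose let the fingers close. It gives the time, the measured TCP pose, the force and the opening at its end, in the units of the state.
- get_obs(): the state, without advancing time (a new reading comes with each control period).
- camera(name): name is "scene" or "side" or "wrist"; returns the picture (480x640x3 uint8, blue, green, red); there is no depth.
- get_calibration(name): a dict with "fx", "fy", "cx", "cy" (pixels), "origin" and "rotation" of the camera in the world; the wrist camera has in their place "tool_from_camera" (4x4, takes a point from camera to tool coordinates, whose origin is the TCP and whose axes are the tool frame's). Camera axes: x right, y down, z forward; pixel columns grow to the right and rows downward; lengths in m; the calibration is good to about 2 mm. A picture is of the moment at which its call begins: read the wrist's pose just before it. get_calibration takes no time and is no camera call.
- hand_in(): hands the job in, once; it reports no verdict.
Trained networks look in the newest picture that a camera, given by its name, has taken for a name from the list of things; names that differ only in an ending like _2 or _b are one class to them, and where a whole thing is asked for, a point or a joint stands for the part that bears it (a point fixed in the world has none). Each returns a list of dicts, best first, with "conf" (0 to 1); they miss things now and then, are a little off and sometimes report something else, mostly with a low value. They report only what shows in the picture. A call takes as long as a camera call.
- spot_in(camera, target): "location" ([column, row] in pixels, amid what is visible of it).
- mark_of(camera, target): "location" ([column, row] in pixels: a listed point, or the origin of a listed thing).
The state is a dict: "time": time; "q": joint angles; "joint_velocities": joint speeds; "joint_torque": joint torques, N m; "position": TCP position; "tool_rot": TCP orientation; "ft_force": force on the tool from outside, world axes, zero at the start; "moment": the same for the moment, N m; "grip_width": finger opening in m.
Only numpy, scipy, OpenCV 4.12 (cv2) and the standard library are available. Lean on these libraries where they do the work, as an engineer would, in place of code of your own. Each camera call takes 0.05 s, during which the arm holds its last target. There are 200 camera calls.

## Working session

There is one attempt and no reset: what is moved stays moved. The work goes in short steps, Python scripts to look and compute and a tool call to move; the robot and the scene stay as the last step left them, time stands still between calls to the robot, and variables do not carry over. Pictures are saved under pics/ and viewed, about 8 in all and at most 12, crops included, and the job is handed in when it is done.

Besides the shell and the picture viewer there is one more tool, called after "Request:" by a JSON object that holds its "fn" and its "kwargs". drive_tool: Moves the arm, as the interface text tells. Its arguments: {"type":"object","properties":{"plan":{"type":"array","items":{"type":"array","items":{"type":"number"}}},"newtons":{"type":"number"}},"required":["plan"]}

```bash
mkdir -p pics
python3 - <<'E'
from rig import *
import cv2
o=get_obs();print({k:o[k] for k in('time','position','tool_rot','ft_force','grip_width')})
for c in('scene','side'):
    cv2.imwrite(f'pics/{c}.png',camera(c))
    k=get_calibration(c);print(c,k)
    for t in('band_1','vise','mast'):
        print(t,[(d['location'],round(d['conf'],2)) for d in mark_of(c,t)])
print(get_calibration('wrist'))
E
```

```text
{'time': 0.0, 'position': array([6.24169536e-01, 1.66448088e-04, 1.85543969e-01]), 'tool_rot': array([-0.50046582,  0.50062725, -0.49935347,  0.49955223]), 'ft_force': array([ 0.13085983,  0.29537983, -0.60792501]), 'grip_width': 0.08680545649912566}
scene {'fx': 487.47952939143687, 'fy': 487.47952939143687, 'cx': 319.154727206729, 'cy': 242.59910986926357, 'origin': array([1.01844777, 0.50908296, 0.50764869]), 'rotation': array([ 0.3034272 ,  0.81675275, -0.46147754, -0.16698913])}
band_1 [([411.7, 296.3], 0.92), ([359.2, 251.1], 0.85), ([334.0, 233.6], 0.76), ([384.3, 273.8], 0.74)]
vise [([307.5, 261.1], 0.67)]Traceback (most recent call last):
  File "<stdin>", line 8, in <module>
ValueError: it knows: band, bare, bollard, hammer, tin, vise
```

```bash
cat > h.py <<'E'
import numpy as np
from rig import *
from scipy.spatial.transform import Rotation as R
def ray(c,px,z):
    k=get_calibration(c);d=R.from_quat(k['rotation']).apply([(px[0]-k['cx'])/k['fx'],(px[1]-k['cy'])/k['fy'],1])
    return k['origin']+d*(z-k['origin'][2])/d[2]
E
python3 - <<'E'
from h import *
import cv2
np.set_printoptions(precision=4,suppress=True)
for p in([411.7,296.3],[384.3,273.8],[359.2,251.1],[334,233.6]): print(ray('scene',p,.108))
print('vise',ray('scene',[307.5,261.1],0))
cv2.imwrite('pics/side.png',camera('side'))
for t,z in(('band_1',.108),('vise',0),('tin',0),('bollard_1',0),('hammer',0)):
    for d in mark_of('side',t): print('side',t,d['location'],round(d['conf'],2),ray('side',d['location'],z))
for t in('tin','bollard_1','hammer'):
    for d in mark_of('scene',t): print('scene',t,d['location'],round(d['conf'],2),ray('scene',d['location'],0))
print(get_calibration('wrist'),R.from_quat(get_obs()['tool_rot']).as_matrix())
E
```

```text
[0.5891 0.1926 0.108 ]
[0.578  0.1326 0.108 ]
[0.5623 0.0656 0.108 ]
[0.5556 0.0004 0.108 ]
vise [ 0.5374 -0.0932  0.    ]
side band_1 [311.1, 275.5] 0.97 [0.5701 0.0649 0.108 ]
side band_1 [291.8, 310.4] 0.97 [0.5861 0.1325 0.108 ]
side band_1 [325.6, 243.7] 0.68 [ 0.5586 -0.0027  0.108 ]
side band_1 [274.2, 346.3] 0.65 [0.598  0.1946 0.108 ]
side band_1 [363.7, 395.9] 0.22 [0.4738 0.2489 0.108 ]
side vise [344.8, 247.9] 0.73 [ 0.5371 -0.1017  0.    ]
side tin [363.9, 396.9] 0.66 [0.4732 0.1886 0.    ]
side bollard_1 [416.2, 279.2] 0.98 [ 0.4078 -0.0477  0.    ]
side bollard_1 [388.9, 328.6] 0.62 [0.4463 0.0627 0.    ]
side hammer [217.9, 292.5] 0.59 [0.733  0.0337 0.    ]
scene tin [448.8, 320.2] 0.67 [0.4766 0.1861 0.    ]
scene bollard_1 [376.9, 247.0] 0.87 [ 0.402 -0.042  0.   ]
scene bollard_1 [405.8, 278.7] 0.57 [0.4414 0.0666 0.    ]
scene hammer [257.3, 343.9] 0.67 [0.737  0.0315 0.    ]
scene hammer [345.7, 243.1] 0.42 [ 0.4382 -0.0935  0.    ]
{'fx': 357.59833251614947, 'fy': 357.59833251614947, 'cx': 318.65873710069945, 'cy': 241.06525382508698, 'tool_from_camera': array([[-0.0015,  0.9582,  0.2862, -0.0778],
       [-0.001 , -0.2862,  0.9582, -0.198 ],
       [ 1.    ,  0.0012,  0.0014, -0.0012],
       [ 0.    ,  0.    ,  0.    ,  1.    ]])} [[-0.0001  0.      1.    ]
 [-1.     -0.     -0.0001]
 [ 0.     -1.      0.    ]]
```

View pics/scene.png

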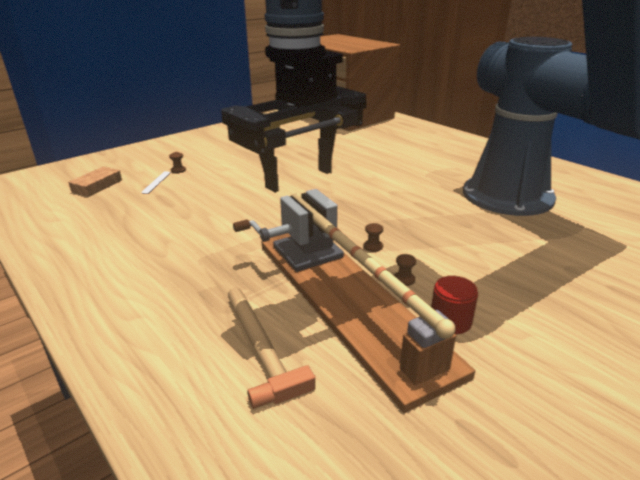

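View pics/side.png

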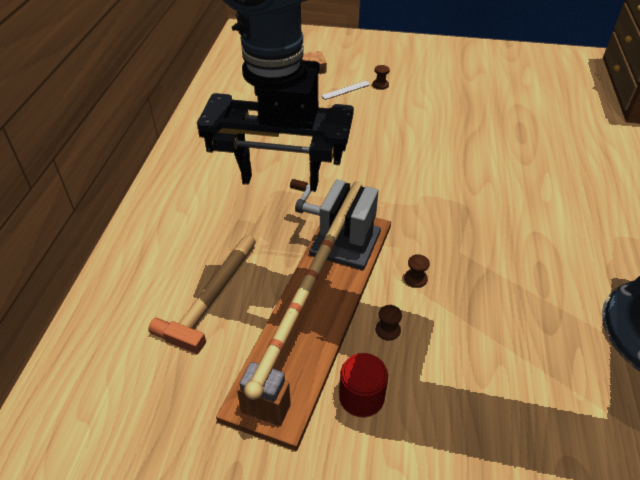

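Request:
{"fn": "drive_tool", "kwargs": {"plan": [[0,0,-10,0,2,0,0],[0,0,-20,0,4,0,0],[0,0,-30,0,6,0,0],[0,0,-40,0,8,0,0],[0,0,-50,0,10,0,0],[0,0,-60,0,10.6,0,0],[0,0,-67,0,10.6,0,0],[0,0,-67,0,10.6,0,0],[0,0,-67,0,10.6,0,0],[0,0,-67,0,10.6,0,0]]}}

```text
time: 1.6
position: [0.5586, -0.0001, 0.1867]
tool_rot: [0.452, -0.544, 0.544, -0.452]
ft_force: [-0.0, -0.5, 0.5]
grip_width: 0.0149
```

Run:
```python
from h import *
import cv2
np.set_printoptions(precision=4,suppress=True)
o=get_obs();im=camera('wrist');cv2.imwrite('pics/w1.png',im)
M=R.from_quat(o['tool_rot']).as_matrix();k=get_calibration('wrist');T=k['tool_from_camera']
print(o['time'],o['position'],o['ft_force'],o['grip_width'],M)
def wr(px,z):
    d=M@T[:3,:3]@[(px[0]-k['cx'])/k['fx'],(px[1]-k['cy'])/k['fy'],1]; c=o['position']+M@T[:3,3]
    return c+d*(z-c[2])/d[2]
for t in('band_1','bare_1'):
    for d in mark_of('wrist',t): print(t,d['location'],round(d['conf'],2),wr(d['location'],.108))
```

```text
1.6 [ 0.5586 -0.0001  0.1867] [-0.0407 -0.5387  0.5209] 0.014873940554394255 [[-0.1838  0.0009  0.983 ]
 [-0.983  -0.0002 -0.1838]
 [-0.     -1.      0.0009]]
band_1 [318.3, 145.0] 0.75 [0.5706 0.0688 0.108 ]
bare_1 [316.2, 192.8] 0.76 [0.5625 0.0339 0.108 ]
bare_1 [313.3, 103.7] 0.73 [0.5723 0.0979 0.108 ]
```

View pics/w1.png

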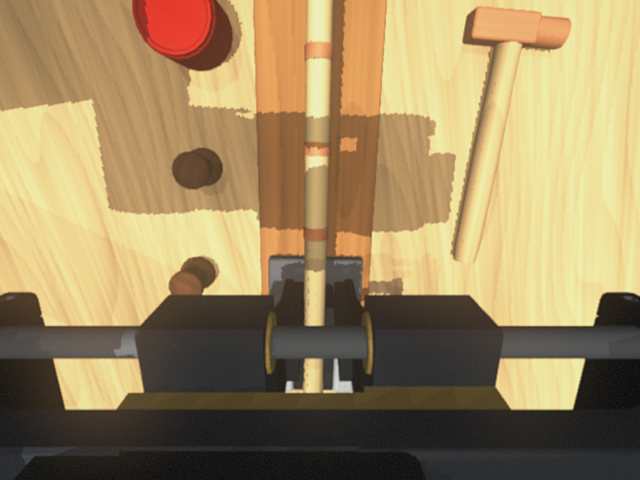

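Run:
```python
from h import *
np.set_printoptions(precision=4,suppress=True)
o=get_obs()
M=R.from_quat(o['tool_rot']).as_matrix();k=get_calibration('wrist');T=k['tool_from_camera']
for px in([315,236],[317,149],[318.3,49]):
    d=M@T[:3,:3]@[(px[0]-k['cx'])/k['fx'],(px[1]-k['cy'])/k['fy'],1]; c=o['position']+M@T[:3,3]
    w=c+d*(.117-c[2])/d[2]; print(w, M.T@(w-o['position']))
print(o['time'],o['position'],o['grip_width'])
```

```text
[0.5553 0.0024 0.117 ] [-0.0019  0.0695 -0.0035]
[0.5689 0.0666 0.117 ] [-0.0674  0.0695 -0.0019]
[0.5817 0.1305 0.117 ] [-0.1326  0.0695 -0.0011]
1.75 [ 0.5584 -0.      0.1865] 0.004363768993689965
```

Request:
{"fn": "drive_tool", "kwargs": {"plan": [[8,10,-2,0,0,0,0],[8,20,-2,0,0,0,0],[8,30,-2,0,0,0,0],[8,40,-2,0,0,0,0],[8,48,-2,0,0,0,0],[8,55,-2,0,0,0,0],[8,60,-2,0,0,0,0],[8,63,-2,0,0,0,0],[8,63,-2,0,0,0,0],[8,63,-2,0,0,0,0]]}}

```text
time: 2.75
position: [0.5548, -0.0075, 0.1238]
tool_rot: [0.452, -0.544, 0.544, -0.452]
ft_force: [0.2, 0.6, 0.2]
grip_width: 0.0007
```

Run:
```python
from h import *
import cv2
o=get_obs();print(o['time'],o['position'],o['ft_force'],o['grip_width'])
cv2.imwrite('pics/s2.png',cv2.resize(camera('scene')[140:360,230:480],None,fx=3,fy=2.7))
```

```text
2.75 [ 0.55481315 -0.00750068  0.12377738] [0.18370848 0.64189164 0.20638168] 0.0006913734367216717
```

View pics/s2.png

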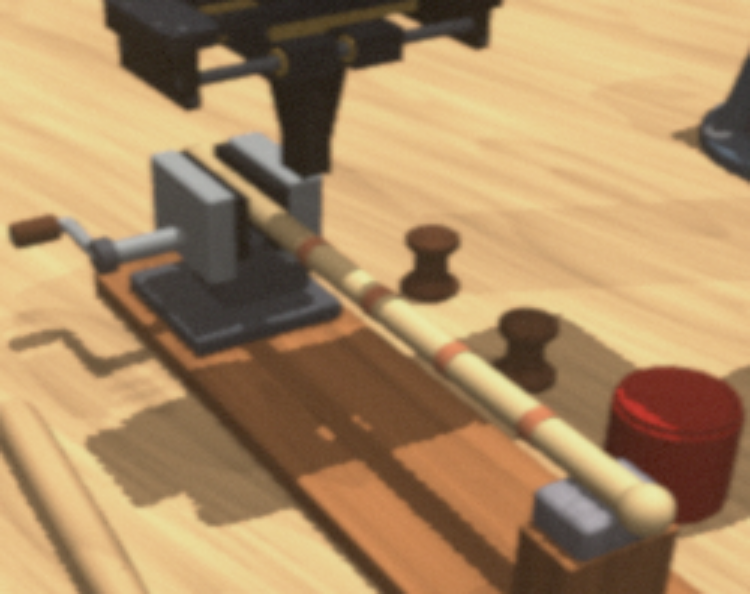

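Run:
```python
from h import *
import cv2
np.set_printoptions(precision=4,suppress=True)
def proj(c,p):
    k=get_calibration(c);v=R.from_quat(k['rotation']).inv().apply(np.array(p)-k['origin']);return k['cx']+k['fx']*v[0]/v[2],k['cy']+k['fy']*v[1]/v[2]
o=get_obs();p=o['position'];print(o['time'],p,o['ft_force'])
for c in('scene','side'): print(c,proj(c,p),proj(c,[.5545,-.0015,.117]))
im=camera('side');k=proj('side',p);x,y=int(k[0]),int(k[1])
cv2.imwrite('pics/sd2.png',cv2.resize(im[y-100:y+100,x-100:x+100],None,fx=3,fy=3))
for z in(.15,.16,.17):print(z,ray('scene',(331.7,203.7),z))
```

```text
2.8 [ 0.5549 -0.0075  0.1239] [-0.1875  0.2034 -0.2213]
scene (np.float64(331.14023271674694), np.float64(223.15719242659313)) (np.float64(333.75315321053097), np.float64(228.1497389090348))
side (np.float64(328.6096661861269), np.float64(234.50112443910967)) (np.float64(328.2235580682516), np.float64(240.46483923937518))
0.15 [ 0.5421 -0.0206  0.15  ]
0.16 [ 0.5555 -0.0058  0.16  ]
0.17 [0.5688 0.009  0.17  ]
```

View pics/sd2.png

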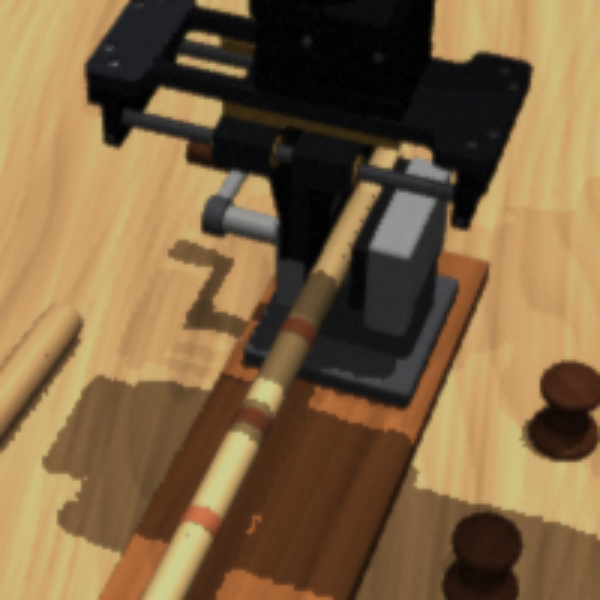

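Run:
```python
from h import *
np.set_printoptions(precision=4,suppress=True)
def proj(c,p):
    k=get_calibration(c);v=R.from_quat(k['rotation']).inv().apply(np.array(p)-k['origin']);return np.round([k['cx']+k['fx']*v[0]/v[2],k['cy']+k['fy']*v[1]/v[2]],1)
for c in('scene','side'):
  for x in(-.05,0,.05): print(c,x,proj(c,[.6242+x,0,.1855]))
  print(proj(c,[.5549,-.0075,.1239]), proj(c,[.5549,-.0075,.16]))
# mast check: where vise frame/bands project
for i,x in enumerate((100,295)): print([proj(c,np.array([.556,0,.108])+(x-100)/1000*np.array([.184,.983,0])) for c in('scene','side')])
for z in(.14,.15,.16,.17):print(z,ray('scene',(331.7,203.7),z),ray('side',(326,218),z))
```

```text
scene -0.05 [325.2 193.7]
scene 0 [299.6 203.4]
scene 0.05 [271.9 213.9]
[331.1 223.2] [331.3 203.2]
side -0.05 [315.4 206.5]
side 0 [281.4 202.8]
side 0.05 [247.9 199.1]
[328.6 234.5] [329.  217.3]
[array([333.6, 233.6]), array([327. , 245.1])]
[array([409.8, 296.8]), array([279.2, 345. ])]
0.14 [ 0.5288 -0.0354  0.14  ] [ 0.5619 -0.0263  0.14  ]
0.15 [ 0.5421 -0.0206  0.15  ] [ 0.5605 -0.0157  0.15  ]
0.16 [ 0.5555 -0.0058  0.16  ] [ 0.5591 -0.0052  0.16  ]
0.17 [0.5688 0.009  0.17  ] [0.5576 0.0053 0.17  ]
```

Request:
{"fn": "drive_tool", "kwargs": {"plan": [[0,1,0,0,0,0,0],[0,2,0,0,0,0,0],[0,3,0,0,0,0,0],[0,4,0,0,0,0,0],[0,5,0,0,0,0,0],[0,6,0,0,0,0,0],[0,7,0,0,0,0,0],[0,8,0,0,0,0,0],[0,9,0,0,0,0,0],[0,10,0,0,0,0,0]]}}

```text
time: 3.85
position: [0.5546, -0.0075, 0.1135]
tool_rot: [0.452, -0.544, 0.544, -0.452]
ft_force: [0.4, 0.0, -0.3]
grip_width: 0.0004
```

Run:
```python
from h import *
import cv2
f=[]
for i in range(4): im=camera('scene');f.append(get_obs()['ft_force'])
o=get_obs();print(o['time'],o['position'],f)
s=camera('side');a=im[150:260,260:400];b=s[160:270,260:400]
cv2.imwrite('pics/s3.png',cv2.resize(cv2.vconcat([a,b]),None,fx=2.7,fy=2.7,interpolation=cv2.INTER_CUBIC))
```

```text
4.05 [ 0.55453243 -0.00744332  0.11352996] [array([-0.01643022,  0.09278305,  0.49434519]), array([-0.98275568,  0.21092047, -0.06931375]), array([ 0.10114172, -0.28135874,  0.26793583]), array([-0.42529745, -0.50504003,  0.12339218])]
```

View pics/s3.png

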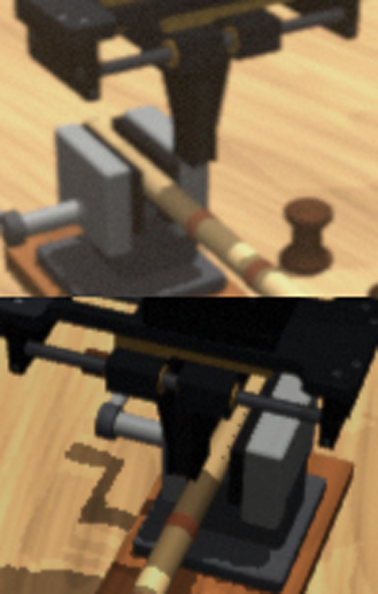

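Request:
{"fn": "drive_tool", "kwargs": {"plan": [[0,2,0,0,0,0,0],[0,4,0,0,0,0,0],[0,6,0,0,0,0,0],[0,8,0,0,0,0,0],[0,10,0,0,0,0,0],[0,12,0,0,0,0,0],[0,14,0,0,0,0,0],[0,16,0,0,0,0,0],[0,18,0,0,0,0,0],[0,20,0,0,0,0,0]]}}

```text
time: 5.1
position: [0.5546, -0.0074, 0.0934]
tool_rot: [0.452, -0.544, 0.544, -0.452]
ft_force: [-0.8, 0.1, -0.8]
grip_width: 0.0002
```

Run:
```python
from h import *
import cv2
f=[]
for i in range(4): im=camera('scene');f.append(get_obs()['ft_force'])
o=get_obs();print(o['time'],o['position'],np.mean(f,0))
s=camera('side');a=im[150:260,260:400];b=s[160:270,260:400]
cv2.imwrite('pics/s4.png',cv2.resize(cv2.hconcat([a,b]),None,fx=2.8,fy=2.8,interpolation=cv2.INTER_CUBIC))
```

```text
5.3 [ 0.55451012 -0.00746389  0.093481  ] [0.40766606 0.0719466  0.33567537]
```

View pics/s4.png

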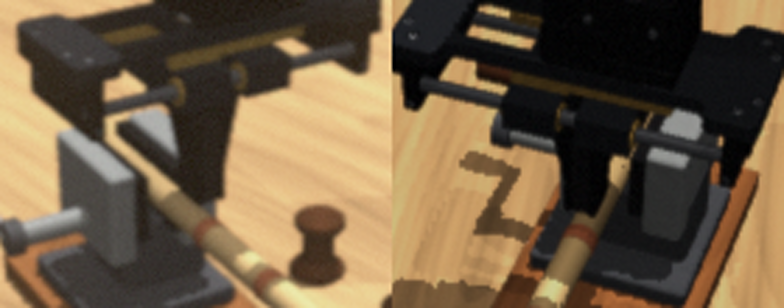

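Request:
{"fn": "drive_tool", "kwargs": {"plan": [[0,1,0,0,0,0,0],[0,2,0,0,0,0,0],[0,3,0,0,0,0,0],[0,4,0,0,0,0,0],[0,5,0,0,0,0,0],[0,6,0,0,0,0,0],[0,7,0,0,0,0,0],[0,8,0,0,0,0,0],[0,8,0,0,0,0,0]]}}

```text
time: 6.25
position: [0.5544, -0.0074, 0.0854]
tool_rot: [-0.452, 0.544, -0.544, 0.452]
ft_force: [0.0, 0.3, -0.2]
grip_width: 0.0001
```

Run:
```python
from h import *
import cv2
f=[]
for i in range(5): im=camera('scene');f.append(get_obs()['ft_force'])
o=get_obs();print(o['time'],o['position'],np.mean(f,0))
s=camera('side');a=im[180:260,290:380];b=s[190:270,290:380]
cv2.imwrite('pics/s5.png',cv2.resize(cv2.hconcat([a,b]),None,fx=4.4,fy=4.4,interpolation=cv2.INTER_CUBIC))
```

```text
6.5 [ 0.55458233 -0.00746559  0.08560306] [-0.11584778 -0.39352637  0.25410387]
```

View pics/s5.png

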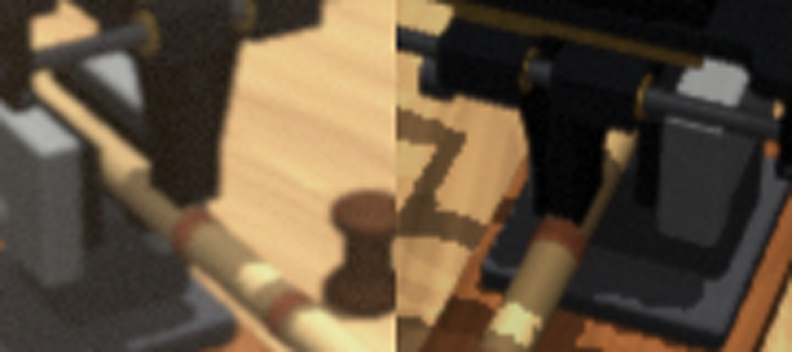

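Request:
{"fn": "drive_tool", "kwargs": {"plan": [[0,1,0,0,0,0,0],[0,2,0,0,0,0,0],[0,3,0,0,0,0,0],[0,4,0,0,0,0,0],[0,5,0,0,0,0,0],[0,5,0,0,0,0,0]]}}

```text
time: 7.15
position: [0.5545, -0.0075, 0.0805]
tool_rot: [-0.452, 0.544, -0.544, 0.452]
ft_force: [0.2, 0.0, 1.4]
grip_width: 0.0006
```

```bash
cat > chk.py <<'E'
from h import *
f=[]
for i in range(6): im=camera('scene');f.append(get_obs()['ft_force'])
o=get_obs();print(o['time'],o['position'],np.mean(f,0))
E
python3 chk.py
```

```text
7.45 [ 0.55453    -0.00745184  0.08062207] [-0.51751113  0.0898805   0.87505314]
```

Request:
{"fn": "drive_tool", "kwargs": {"plan": [[0,1,0,0,0,0,0],[0,2,0,0,0,0,0],[0,3,0,0,0,0,0],[0,3.5,0,0,0,0,0],[0,3.5,0,0,0,0,0]]}}

```text
time: 7.95
position: [0.5545, -0.0075, 0.0771]
tool_rot: [-0.452, 0.544, -0.544, 0.452]
ft_force: [-1.0, -0.6, 3.1]
grip_width: 0.0006
```

```bash
python3 chk.py
python3 - <<'E'
from h import *
import cv2
im=camera('scene');s=camera('side');a=im[180:260,290:380];b=s[190:270,290:380]
cv2.imwrite('pics/s6.png',cv2.resize(cv2.hconcat([a,b]),None,fx=4.4,fy=4.4,interpolation=cv2.INTER_CUBIC))
E
```

```text
8.25 [ 0.55451817 -0.00745372  0.07709513] [-0.65297682 -0.11623833  2.39933308]
```

View pics/s6.png

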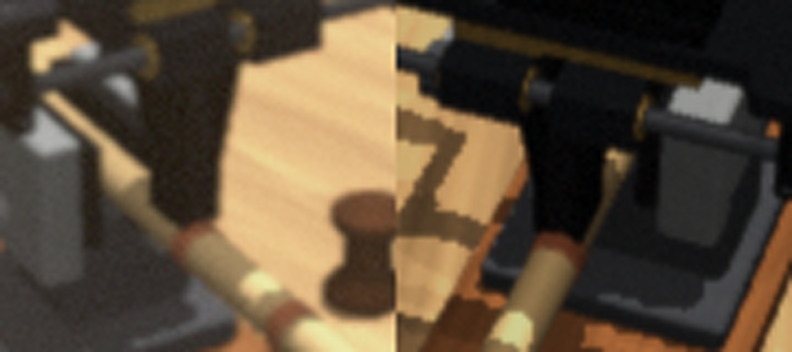

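Request:
{"fn": "drive_tool", "kwargs": {"plan": [[-2,0,0,0,0,0,0],[-4,0,0,0,0,0,0],[-6,0,0,0,0,0,0],[-8,0,0,0,0,0,0],[-10,0,0,0,0,0,0],[-12,0,0,0,0,0,0],[-14,0,0,0,0,0,0],[-16,0,0,0,0,0,0],[-18,0,0,0,0,0,0],[-20,0,0,0,0,0,0]]}}

```text
time: 9.35
position: [0.5582, 0.0124, 0.0771]
tool_rot: [-0.452, 0.544, -0.544, 0.452]
ft_force: [-0.0, -2.2, 3.1]
grip_width: 0.0005
```

```bash
python3 chk.py
```

```text
9.65 [0.55827359 0.01260304 0.07706304] [ 0.33794722 -0.53104162  2.43613667]
```

Steady at about 2.4 N; continuing.

Request:
{"fn": "drive_tool", "kwargs": {"plan": [[-2.4,0,0,0,0,0,0],[-4.8,0,0,0,0,0,0],[-7.2,0,0,0,0,0,0],[-9.6,0,0,0,0,0,0],[-12,0,0,0,0,0,0],[-14.4,0,0,0,0,0,0],[-16.8,0,0,0,0,0,0],[-19.2,0,0,0,0,0,0],[-21.6,0,0,0,0,0,0],[-24,0,0,0,0,0,0]]}}

```text
time: 10.65
position: [0.5626, 0.036, 0.077]
tool_rot: [-0.452, 0.544, -0.544, 0.452]
ft_force: [-1.4, -2.4, 3.0]
grip_width: 0.0003
```

Request:
{"fn": "drive_tool", "kwargs": {"plan": [[-2.4,0,0,0,0,0,0],[-4.8,0,0,0,0,0,0],[-7.2,0,0,0,0,0,0],[-9.6,0,0,0,0,0,0],[-12,0,0,0,0,0,0],[-14.4,0,0,0,0,0,0],[-16.8,0,0,0,0,0,0],[-19.2,0,0,0,0,0,0],[-21.6,0,0,0,0,0,0],[-24,0,0,0,0,0,0]]}}

```text
time: 11.65
position: [0.5671, 0.0596, 0.077]
tool_rot: [-0.452, 0.544, -0.544, 0.452]
ft_force: [0.5, -1.7, 2.9]
grip_width: 0.0004
```

Request:
{"fn": "drive_tool", "kwargs": {"plan": [[-2.4,0,0,0,0,0,0],[-4.8,0,0,0,0,0,0],[-7.2,0,0,0,0,0,0],[-9.6,0,0,0,0,0,0],[-12,0,0,0,0,0,0],[-14.4,0,0,0,0,0,0],[-16.8,0,0,0,0,0,0],[-19.2,0,0,0,0,0,0],[-21.6,0,0,0,0,0,0],[-24,0,0,0,0,0,0]]}}

```text
time: 12.65
position: [0.5715, 0.0832, 0.0771]
tool_rot: [0.452, -0.544, 0.544, -0.452]
ft_force: [-0.2, -1.7, 2.5]
grip_width: 0.0003
```

```bash
python3 chk.py
python3 - <<'E'
from h import *
import cv2
im=camera('scene');s=camera('side');a=im[200:300,310:420];b=s[210:310,260:370]
cv2.imwrite('pics/s7.png',cv2.resize(cv2.hconcat([a,b]),None,fx=3.6,fy=3.6,interpolation=cv2.INTER_CUBIC))
E
```

```text
12.95 [0.5715518  0.08344484 0.07706478] [ 0.23313562 -0.19410665  2.67504547]
```

View pics/s7.png

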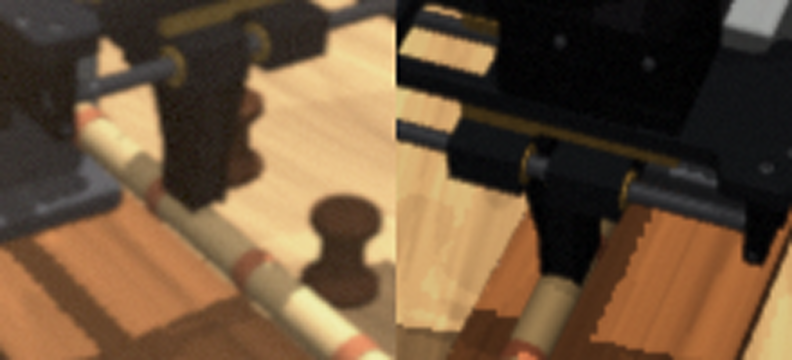

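Request:
{"fn": "drive_tool", "kwargs": {"plan": [[-2.4,0,0,0,0,0,0],[-4.8,0,0,0,0,0,0],[-7.2,0,0,0,0,0,0],[-9.6,0,0,0,0,0,0],[-12,0,0,0,0,0,0],[-14.4,0,0,0,0,0,0],[-16.8,0,0,0,0,0,0],[-19.2,0,0,0,0,0,0],[-21.6,0,0,0,0,0,0],[-24,0,0,0,0,0,0]]}}

```text
time: 14.05
position: [0.5759, 0.1068, 0.077]
tool_rot: [-0.452, 0.544, -0.544, 0.452]
ft_force: [-0.6, -2.5, 1.8]
grip_width: 0.0003
```

Request:
{"fn": "drive_tool", "kwargs": {"plan": [[-2.4,0,0,0,0,0,0],[-4.8,0,0,0,0,0,0],[-7.2,0,0,0,0,0,0],[-9.6,0,0,0,0,0,0],[-12,0,0,0,0,0,0],[-14.4,0,0,0,0,0,0],[-16.8,0,0,0,0,0,0],[-19.2,0,0,0,0,0,0],[-21.6,0,0,0,0,0,0],[-24,0,0,0,0,0,0]]}}

```text
time: 15.05
position: [0.5803, 0.1303, 0.077]
tool_rot: [-0.452, 0.544, -0.544, 0.452]
ft_force: [-0.4, -1.4, 2.6]
grip_width: 0.0003
```

Request:
{"fn": "drive_tool", "kwargs": {"plan": [[-2.4,0,0,0,0,0,0],[-4.8,0,0,0,0,0,0],[-7.2,0,0,0,0,0,0],[-9.6,0,0,0,0,0,0],[-12,0,0,0,0,0,0],[-14.4,0,0,0,0,0,0],[-16.8,0,0,0,0,0,0],[-19.2,0,0,0,0,0,0],[-21.6,0,0,0,0,0,0],[-24,0,0,0,0,0,0]]}}

```text
time: 16.05
position: [0.5848, 0.1539, 0.0771]
tool_rot: [0.452, -0.544, 0.544, -0.452]
ft_force: [0.6, -1.5, 2.4]
grip_width: 0.0008
```

Request:
{"fn": "drive_tool", "kwargs": {"plan": [[-2.4,0,0,0,0,0,0],[-4.8,0,0,0,0,0,0],[-7.2,0,0,0,0,0,0],[-9.6,0,0,0,0,0,0],[-12,0,0,0,0,0,0],[-14.4,0,0,0,0,0,0],[-16.8,0,0,0,0,0,0],[-19.2,0,0,0,0,0,0],[-21.6,0,0,0,0,0,0],[-24,0,0,0,0,0,0]]}}

```text
time: 17.05
position: [0.5891, 0.1775, 0.077]
tool_rot: [-0.452, 0.544, -0.544, 0.452]
ft_force: [-0.3, -1.3, 1.7]
grip_width: 0.0007
```

Request:
{"fn": "drive_tool", "kwargs": {"plan": [[-2.4,0,0,0,0,0,0],[-4.8,0,0,0,0,0,0],[-7.2,0,0,0,0,0,0],[-9.6,0,0,0,0,0,0],[-12,0,0,0,0,0,0],[-14.4,0,0,0,0,0,0],[-16.8,0,0,0,0,0,0],[-19.2,0,0,0,0,0,0],[-21.6,0,0,0,0,0,0],[-24,0,0,0,0,0,0]]}}

```text
time: 18.05
position: [0.5935, 0.2011, 0.077]
tool_rot: [-0.452, 0.544, -0.544, 0.452]
ft_force: [0.5, -1.9, 1.9]
grip_width: 0.0008
```

```bash
python3 chk.py
python3 - <<'E'
from h import *
import cv2
im=camera('scene');s=camera('side');a=im[240:350,370:480];b=s[280:390,230:340]
cv2.imwrite('pics/s8.png',cv2.resize(cv2.hconcat([a,b]),None,fx=3.6,fy=3.6,interpolation=cv2.INTER_CUBIC))
E
```

```text
18.35 [0.59364818 0.20145017 0.07711624] [ 0.3123407  -0.10348372  2.96911014]
```

View pics/s8.png

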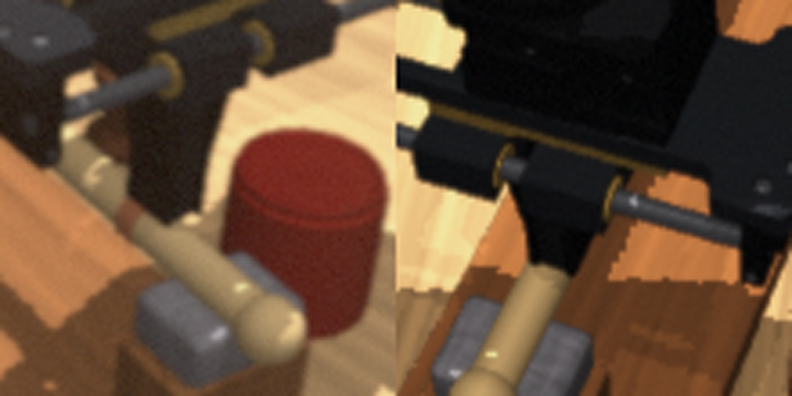

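Request:
{"fn": "drive_tool", "kwargs": {"plan": [[-2,0,0,0,0,0,0],[-4,0,0,0,0,0,0],[-5,0,0,0,0,0,0],[-5,-2,0,0,0,0,0],[-5,-5,0,0,0,0,0],[-5,-12,0,0,0,0,0],[-5,-25,0,0,0,0,0],[-5,-40,0,0,0,0,0],[-5,-60,0,0,0,0,0],[-5,-80,0,0,0,0,0]]}}

```text
time: 19.45
position: [0.5944, 0.2061, 0.1586]
tool_rot: [-0.452, 0.544, -0.544, 0.452]
ft_force: [0.2, 0.7, 0.2]
grip_width: 0.0005
```

Request:
{"fn": "drive_tool", "kwargs": {"plan": [[0,-15,0,0,0,0,0],[0,-25,0,0,0,0,0],[0,-30,0,0,0,0,0],[0,-30,0,0,0,0,0],[0,-30,0,0,0,0,0],[0,-30,0,0,0,0,0],[0,-30,0,0,0,0,0]]}}

```text
time: 20.15
position: [0.594, 0.2057, 0.1862]
tool_rot: [-0.452, 0.544, -0.544, 0.451]
ft_force: [-1.0, -0.2, 1.0]
grip_width: 0.0007
```

```bash
python3 chk.py
python3 - <<'E'
from h import *
import cv2
cv2.imwrite('pics/end.png',camera('side'))
for t,z in(('band_1',.108),('tin',0),('bollard_1',0),('hammer',0)):
    for d in mark_of('side',t): print(t,d['location'],round(d['conf'],2))
E
```

```text
20.45 [0.59444652 0.20581542 0.18691938] [0.09769106 0.04065584 0.042061  ]
band_1 [275.3, 345.0] 0.89
band_1 [292.2, 308.0] 0.73
band_1 [313.0, 277.2] 0.63
tin [362.8, 396.5] 0.73
bollard_1 [389.1, 329.9] 0.9
bollard_1 [413.1, 277.1] 0.63
hammer [215.9, 290.0] 0.91
```

View pics/end.png

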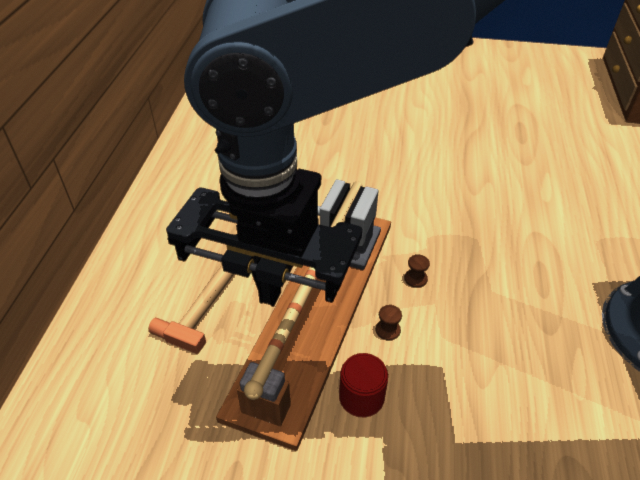

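The hand is clear of everything and the bystanders have not moved, so I'm handing in.

```bash
python3 -c "
from rig import *
print(hand_in())"
```

```text
the job is handed in; nothing more can be done
None
```

I slid the shut fingertips along the top of the mast from about 10 mm before band 1 to about 12 mm past band 4, in one continuous contact. I then lifted clear and handed in; the clock stood at about 20.7 s of the 48 s allowed.

- **Pressure:** the vertical force was about 2.4–3 N each time I held still, so the mast sank roughly 4–5 mm. I worked that out from the force and the stated spring; I did not measure the sinking directly.
- **Speed:** about 20–24 mm/s, with short pauses while I checked force and pictures.
- **Feel:** the sideways drag stayed at 1.3–2.5 N with no jump at any sampled point, roughly every 24 mm. I noticed no loose band or rough wood.
- **Final check:** the force was back to about 0 N, and the hand was well above the mast. The tin, bollards and hammer appeared within about 4 pixels of where they started.

**Disagreement:** the visible fingertips, and the height at which I felt contact, were about 36 mm above the reported TCP. I therefore lowered slowly by force and pictures instead of trusting the reported height.

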